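# Find the tray gap with stepped gauge leaves

## Task

Find how wide the gap is between the tiled ledge and the front of the sprung pull-out tray: lower the gauge leaves into it from above near the middle of the tray front, one at a time from the green thinnest one up, until one binds (pinched by the tray's spring, so that it drags when drawn up, not just hanging loose). Leave the first leaf that binds pushed fully home in the gap, stand the others upright in slots of the wooden rack, and never force a leaf; leave the jars, the mill and the spoons alone.

Things in the scene. Friction and masses are not known exactly. Their poses are not given: they have to be found in the camera images.
- ledge: White and blue tiled ledge, 560 mm long (its y), 150 mm deep, top 100 mm above the counter; low tiled upstand at its back. Origin on the counter straight under the middle of its front face; x points away from the robot, into the ledge, z up. The ledge side of the gap is the upright plane x = 0, from 56 to 97 mm high, then a 3 mm rounded edge
- gap_top (a point): Fixed point on the ledge, middle of its front face, 100 mm up; axes as the ledge. The gap runs along y here, open at the top, no floor. Its other side is the aluminium tray front: parallel to the ledge, 240 mm wide (centred here), 6 mm thick, round top edge (3 mm radius) also at 100 mm. Width as found unknown: 5.6 to 13.4 mm
- tray_mid (a point): Fixed point on the ledge's face below gap_top, 60 mm up. A spring holds the tray shut on a stop: moving it out towards the robot takes 4 N at first, 1.5 N more per mm, hard stop at 3.8 mm. So the first leaf thicker than the gap goes in and is pinched with 4 to 9 N. A leaf held off-centre may push the tray out too, but hangs loose once let go
- rack: Fixed pale wooden rack 142 x 70 mm, 45 mm tall, with three slots open at the top, each 17 mm (its x) by 34 mm (its y), at x = -46, 0 and 46 mm. Origin under its centre on the counter, z up. A leaf stands in a slot with its shoulder on the rack's top, blade tip 11 mm above the counter
- leaf_thin: Thinnest gauge leaf: green grip, 8 mm blade. Origin mid blade tip, z up the blade. Steel blade 30 mm wide (y), thickness along x: 2 mm at the tip, full from 14 mm up, to the shoulder at 34 mm; above it to 79 mm the rubber-footed grip, 36 (x) by 40 mm (y), best taken across the 40 mm. Stands in any rack slot. Home in the gap: shoulder on the ledge top, tip 66 mm over the counter. 50 to 100 g
- leaf_mid: Middle gauge leaf: yellow grip, 11 mm blade; otherwise the same shape, origin and axes as leaf_thin. Stands upright in a rack slot; which one varies
- leaf_thick: Thickest gauge leaf: red grip, 14 mm blade; otherwise the same shape, origin and axes as leaf_thin. Stands upright in a rack slot; which one varies
- mill: Black plastic pepper mill, 52 mm across, 138 mm tall, standing on the ledge; bystander. Origin under its middle
- jar_a: Green glass jar with steel cap, 62 mm across, 85 mm tall, on the ledge; bystander. Origin under its middle
- jar_b: Green glass jar with steel cap, 62 mm across, 85 mm tall, on the ledge; bystander. Origin under its middle
- spoons: Ring of three flat steel measuring spoons lying on the ledge, about 110 mm long, 8 mm high; bystander. Origin under the ring's middle
Not all that is in view belongs to the job. Several things have the shape of the leaf_thick; the one meant has the colours described above.

How it is judged:
By the outcome, as a careful person would: the job done as asked, in the order asked, and still so for the second after the job is handed in, with the robot touching nothing.
It also fails if it takes over 72 s, if anything falls off the work surface, if the arm or the gripper's body presses on something with over 40 N, if the wrist force passes 120 N, or if a joint passes its speed limit or range.

## Robot

A 6-joint arm with a two-finger parallel gripper is mounted at the origin on the work surface. World frame = base frame: x ahead of the robot, y to its left, z up, the work surface at z = 0. Lengths are in m, angles in rad, forces in N, time in s.
With the tool pointing down it reaches from about 0.375 to 0.9 m from the base axis. Payload 3.1 kg.
Tool frame: the origin (TCP) lies between the finger pads; the fingertips stand 25 mm ahead of it and the grasp point (between the pads) lies 6 mm ahead of it; y points along the fingers, x is the direction in which the jaws open and shut, and the axes are right-handed (so a half turn about y gives the same grasp; the last joint's range is limited). The gripper opens to 87 mm and grips with 3 to 60 N. Pads are 19 mm wide; open, the fingers measure 117 mm over their backs; the gripper's body (75 mm by 190 mm) begins 51 mm behind the grasp point.
Start: joints at [0.939, 0.527, 1.433, -0, 1.181, -0.178], TCP at [0.274, 0.562, 0.248] pointing down, gripper open.
Joint ranges: [-3.08, 3.08], [-0.75, 2.2], [0.22, 2.44], [-1.43, 4.57], [0, 2.65], [-2.85, 2.85]. Speed limits (rad/s): [2.79, 2.79, 3.14, 3.14, 3.14, 3.14].

## Interface

Orientations are given as a unit quaternion [x, y, z, w].
In Python, from rig import robot gives the robot as it stands.
- The arm moves only by the tool carry_out, never from a script. Its argument "moves" is a list of rows, each a list of 7 numbers: the opening, from 0 (shut) to 1 (fully open), then the shift along the tool's x, y, z in cm, then the turn, a rotation vector about the tool's x, y, z in rad. In form: [[grip, x, y, z, rx, ry, rz], ...]. A call has 1 to 20 rows; each row is the pose to reach, as a shift and turn from the pose commanded when the call began, along the tool's axes at that moment; what a row does not reach only later rows make up. A row lasts 1/10 s, in which the tool goes at most 50 mm and 8.59 degrees, less where a joint would pass 70% of its speed; a pose out of reach is approached as far as the arm can. A call with a gripper value outside its range is refused whole. The fingers move at their own pace and stop on an object; "force" is the grip in N (left out, the last holds). Time passes only in rows, so rows that repeat a pose let the fingers close. It gives the time, the measured TCP pose, the force and the opening at its end, in the units of the state.
- robot.get_obs(): the state, without advancing time (a new reading comes with each control period).
- robot.camera(name): name is "side" or "top"; returns the picture (384x512x3 uint8, red, green, blue); there is no depth.
- robot.camera_params(name): a dict with "fx", "fy", "cx", "cy" (pixels), "extrinsics" (4x4, takes a point from camera to world coordinates). Camera axes: x right, y down, z forward; pixel columns grow to the right and rows downward; lengths in m; the calibration is good to about 2 mm. A picture is of the moment at which its call begins. camera_params takes no time and is no camera call.
- robot.hand_in(): hands the job in, once; it reports no verdict.
The state is a dict: "time": time; "q": joint angles; "joint_velocities": joint speeds; "joint_torque": joint torques, N m; "position": TCP position; "tool_rot": TCP orientation; "ft_force": force on the tool from outside, world axes, zero at the start; "moment": the same for the moment, N m; "grip_width": finger opening in m.
Only numpy, scipy, OpenCV 4.12 (cv2) and the standard library are available. Lean on these libraries where they do the work, as an engineer would, in place of code of your own. Each camera call takes 0.05 s, during which the arm holds its last target.

## Working session

There is one attempt and no reset: what is moved stays moved. The work goes in short steps, Python scripts to look and compute and a tool call to move; the robot and the scene stay as the last step left them, time stands still between calls to the robot, and variables do not carry over. Pictures are saved under pics/ and viewed, and the job is handed in when it is done.

Besides the shell and the picture viewer there is one more tool, called after "Request:" as name(argument=value, ...), one argument or row to a line, values as JSON. carry_out: Moves the arm, as the interface text tells. Its arguments: {"type":"object","properties":{"moves":{"type":"array"},"force":{"type":"number"}},"required":["moves"]}

```bash
ls; mkdir -p pics
python3 - <<'E'
from rig import robot
import cv2,numpy as np
for n in ("side","top"):
    im=robot.camera(n); cv2.imwrite(f"pics/{n}0.png",im[:,:,::-1])
    p=robot.camera_params(n); print(n,p["fx"],p["fy"],p["cx"],p["cy"]); print(np.round(p["extrinsics"],4))
o=robot.get_obs(); print(o)
E
```

```text
pics
side 429.23193093319594 429.23193093319594 248.70580466088637 186.67810319113204
[[ 0.7572 -0.4404  0.4824  0.0621]
 [-0.653  -0.5258  0.545  -0.5594]
 [ 0.0136 -0.7277 -0.6857  0.8146]
 [ 0.      0.      0.      1.    ]]
top 485.4262388892579 485.4262388892579 250.4030683121528 183.3651751913209
[[-2.3500e-02 -9.8690e-01  1.5940e-01  3.5290e-01]
 [-9.9970e-01  2.3300e-02 -3.5000e-03  9.3000e-03]
 [-3.0000e-04 -1.5950e-01 -9.8720e-01  1.3668e+00]
 [ 0.0000e+00  0.0000e+00  0.0000e+00  1.0000e+00]]
{'time': 0.1, 'q': array([ 9.38494776e-01,  5.28379308e-01,  1.43378376e+00, -2.20408548e-05,
        1.18142709e+00, -1.78536202e-01]), 'joint_velocities': array([ 0.00067731, -0.00112722, -0.00332524,  0.00018097,  0.00181635,
        0.00030547]), 'joint_torque': array([-7.81322542e-04, -4.40990067e+01, -1.77149177e+01,  6.33881078e-02,
        5.34217805e-02, -4.40962731e-05]), 'position': array([0.27359427, 0.5612399 , 0.24666266]), 'tool_rot': array([ 0.59992352,  0.37406473, -0.37537108, -0.59938626]), 'ft_force': array([-0.53620482,  0.73639313,  0.1223201 ]), 'moment': array([ 0.0051908 , -0.03418529,  0.03601501]), 'grip_width': 0.08724945854051393}
```

View pics/side0.png

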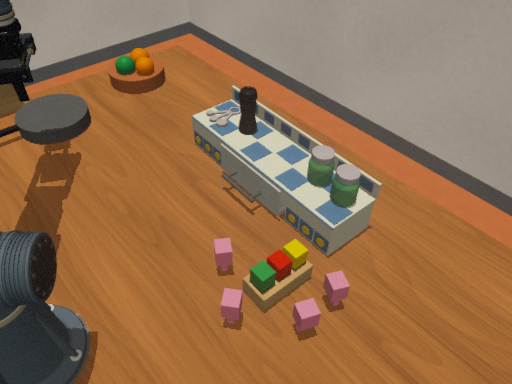

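View pics/top0.png

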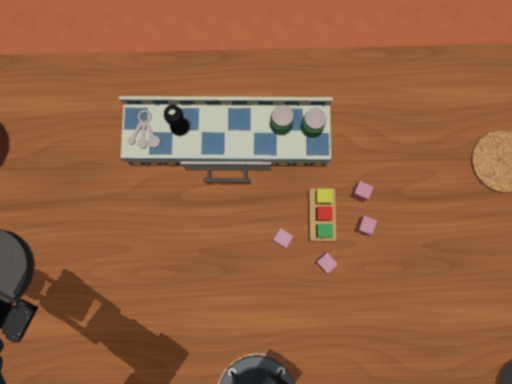

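Run:
```python
from rig import robot
from scipy.spatial.transform import Rotation as R
print(R.from_quat(robot.get_obs()["tool_rot"]).as_matrix().round(4))
```

```text
[[ 4.383e-01 -1.200e-03 -8.988e-01]
 [ 8.988e-01 -1.600e-03  4.383e-01]
 [-2.000e-03 -1.000e+00  3.000e-04]]
```

Run:
```python
import cv2
a=cv2.imread("pics/top0.png"); s=cv2.imread("pics/side0.png")
cv2.imwrite("pics/z1.png",cv2.resize(a[180:250,290:350],None,fx=8,fy=8,interpolation=cv2.INTER_CUBIC))
cv2.imwrite("pics/z2.png",cv2.resize(a[90:190,115:340],None,fx=3.5,fy=3.5,interpolation=cv2.INTER_CUBIC))
cv2.imwrite("pics/z3.png",cv2.resize(s[230:310,230:330],None,fx=7,fy=7,interpolation=cv2.INTER_CUBIC))
cv2.imwrite("pics/z4.png",cv2.resize(s[90:250,185:385],None,fx=3.7,fy=3.7,interpolation=cv2.INTER_CUBIC))
```

```text
(no output)
```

View pics/z1.png

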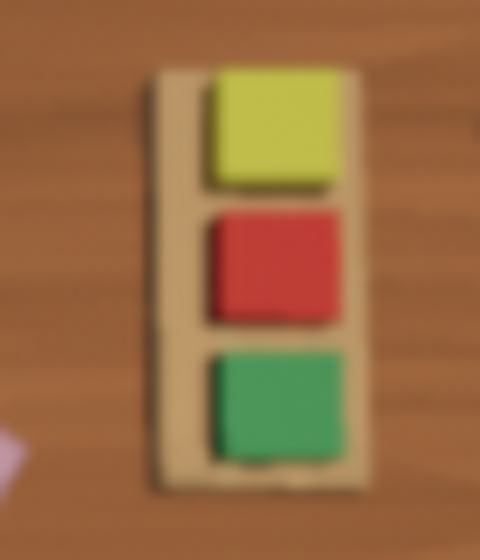

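View pics/z2.png

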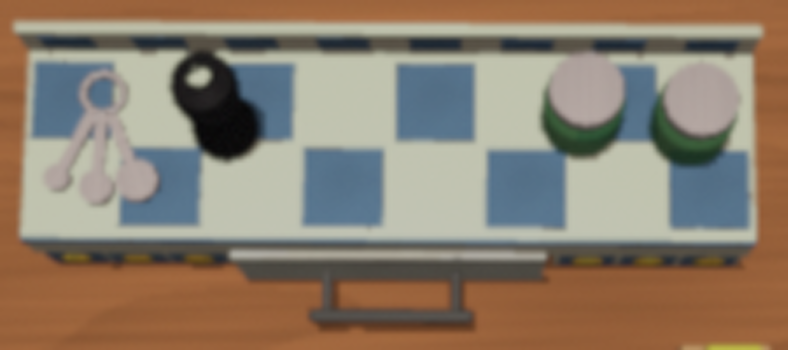

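View pics/z3.png

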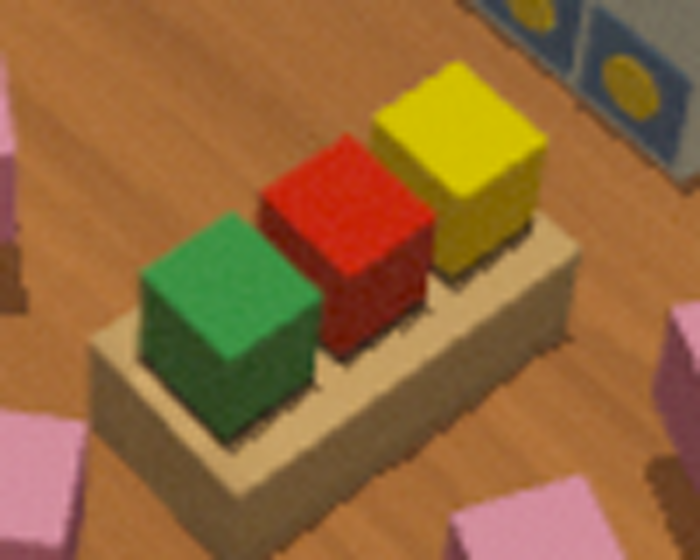

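View pics/z4.png

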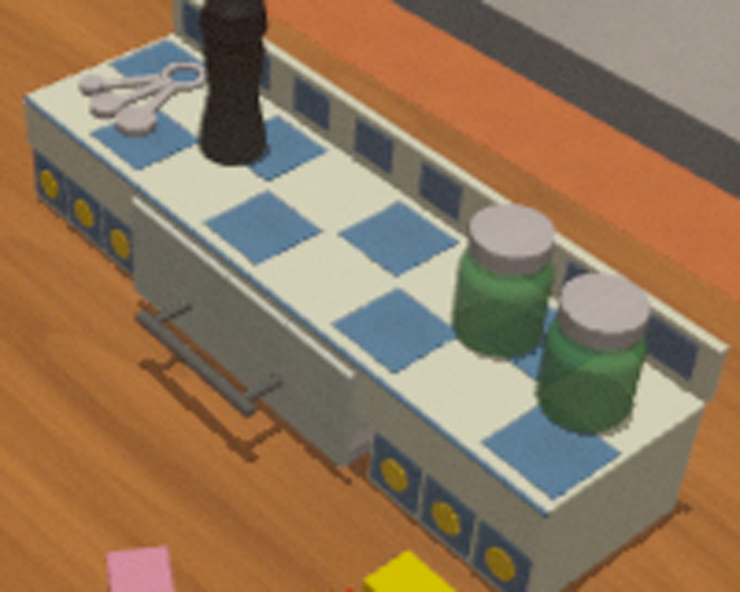

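```bash
cat > h.py <<'E'
from rig import robot
import cv2,numpy as np
from scipy.spatial.transform import Rotation as R
P={n:robot.camera_params(n) for n in("top","side")}
def ray(n,u,v,z):
    p=P[n];E=np.array(p["extrinsics"]);d=E[:3,:3]@np.array([(u-p["cx"])/p["fx"],(v-p["cy"])/p["fy"],1.]);o=E[:3,3]
    return o+d*(z-o[2])/d[2]
def proj(n,X):
    p=P[n];E=np.array(p["extrinsics"]);c=E[:3,:3].T@(np.array(X)-E[:3,3]);return np.array([p["fx"]*c[0]/c[2]+p["cx"],p["fy"]*c[1]/c[2]+p["cy"]])
HUE={"green":(45,85),"yellow":(22,36),"red":(0,8)}
def tops(n,im,z,roi=None):
    hsv=cv2.cvtColor(im,cv2.COLOR_RGB2HSV);out={}
    for c,(a,b) in HUE.items():
        m=((hsv[...,0]>=a)&(hsv[...,0]<=b)&(hsv[...,1]>110)).astype(np.uint8)
        if roi is not None:
            k=np.zeros_like(m);k[roi[1]:roi[3],roi[0]:roi[2]]=1;m*=k
        v=hsv[...,2]; 
        if m.sum()<20: continue
        t,_=cv2.threshold(v[m>0].reshape(-1,1),0,255,cv2.THRESH_OTSU)
        m2=(m&(v>t)).astype(np.uint8)
        cs,_=cv2.findContours(m2,cv2.RETR_EXTERNAL,cv2.CHAIN_APPROX_NONE);cc=max(cs,key=cv2.contourArea)
        k=np.zeros_like(m);cv2.drawContours(k,[cc],-1,1,-1)
        ys,xs=np.nonzero(k)
        Q=np.array([ray(n,x,y,z)[:2] for x,y in cc[:,0,:]],np.float32)*1000
        r=cv2.minAreaRect(Q)
        out[c]=(ray(n,xs.mean(),ys.mean(),z)[:2].round(4),np.round(r[1],1),round(r[2],1),int(t))
    return out
E
python3 - <<'E'
from h import *
t=cv2.cvtColor(cv2.imread("pics/top0.png"),cv2.COLOR_BGR2RGB);s=cv2.cvtColor(cv2.imread("pics/side0.png"),cv2.COLOR_BGR2RGB)
for n,im,roi in(("top",t,(305,185,340,242)),("side",s,(240,235,315,300))):
    for k,v in tops(n,im,.09,roi).items(): print(n,k,v)
# ledge edges top view, print row profile
for u in(140,170,200,226,250,280,310):
    print(u,[tuple(int(c) for c in t[v,u]) for v in range(154,172)])
E
```

```text
top green (array([ 0.4295, -0.1866]), array([34.7, 28.8]), 88.7, 118)
top yellow (array([ 0.523, -0.191]), array([42.6, 37.5]), 88.7, 128)
top red (array([ 0.4766, -0.19  ]), array([37.6, 34.4]), 88.7, 150)
side green (array([ 0.4306, -0.1903]), array([39.4, 35.5]), 88.6, 104)
side yellow (array([ 0.5234, -0.1925]), array([40.8, 37. ]), 89.0, 162)
side red (array([ 0.4768, -0.1912]), array([40.1, 35.6]), 87.2, 150)
140 [(192, 195, 176), (192, 195, 176), (190, 193, 175), (175, 179, 165), (120, 129, 130), (81, 83, 85), (84, 79, 69), (79, 74, 66), (69, 64, 53), (81, 67, 40), (84, 63, 35), (105, 68, 42), (138, 87, 52), (148, 93, 56), (153, 97, 59), (157, 100, 60), (158, 101, 61), (157, 101, 61)]
170 [(144, 153, 152), (183, 186, 172), (190, 193, 176), (175, 179, 167), (120, 130, 132), (75, 81, 85), (82, 77, 69), (83, 77, 67), (88, 76, 56), (106, 83, 37), (96, 72, 27), (93, 62, 35), (121, 75, 45), (149, 95, 57), (159, 102, 62), (162, 104, 63), (160, 103, 62), (157, 99, 60)]
200 [(184, 188, 174), (190, 193, 177), (191, 193, 178), (178, 182, 170), (133, 144, 144), (89, 96, 98), (92, 89, 80),
[... 605 characters left out ...]
3), (162, 159, 151), (112, 109, 101), (77, 75, 68), (76, 73, 66), (76, 73, 67), (76, 73, 66), (85, 71, 61), (111, 75, 51), (142, 90, 55)]
280 [(193, 195, 178), (192, 195, 178), (192, 194, 177), (185, 189, 173), (159, 166, 157), (108, 117, 119), (86, 85, 81), (88, 81, 71), (86, 79, 65), (90, 77, 50), (103, 83, 35), (95, 70, 30), (110, 70, 40), (138, 87, 51), (144, 91, 54), (142, 89, 53), (143, 89, 53), (145, 91, 55)]
310 [(104, 124, 139), (146, 153, 147), (184, 186, 169), (190, 193, 175), (175, 179, 164), (118, 126, 125), (80, 81, 81), (85, 80, 70), (82, 77, 68), (63, 63, 61), (46, 49, 54), (59, 48, 49), (104, 67, 47), (139, 88, 53), (145, 92, 55), (144, 91, 54), (146, 92, 55), (150, 95, 57)]
```

Run:
```python
from h import *
t=cv2.imread("pics/top0.png")
g=t[...,2].astype(float)
def edge(u):
    c=g[154:161,u]
    for i in range(3,7):
        if c[i]<140<=c[i-1]: return 154+i-1+(c[i-1]-140)/(c[i-1]-c[i])
L=[];T=[]
for u in range(128,326):
    if 176<u<0: continue
    if (g[155,u]<180 and g[156,u]<180): continue
    v=edge(u)
    if v: L.append(ray("top",u,v,.099))
for u in range(190,266):
    w=np.clip(g[159:167,u]-95,0,None); v=(w*np.arange(159,167)).sum()/w.sum(); T.append(ray("top",u,v,.1))
for A in(L,T):
    A=np.array(A);p=np.polyfit(A[:,1],A[:,0],1);r=A[:,0]-np.polyval(p,A[:,1]);print(len(A),p,np.degrees(np.arctan(p[0])),r.std(),np.polyval(p,0.06))
# ends
for v in(150,156): 
    print([int(x) for x in g[v,115:130]],[int(x) for x in g[v,322:338]])
print("tray row162",[int(x) for x in g[162,174:190]],[int(x) for x in g[162,264:276]])
s=cv2.imread("pics/side0.png")
for a,b in((225,150),):
  pass
c=s[140:230,215:290];cv2.imwrite("pics/z5.png",cv2.resize(c,None,fx=10,fy=10,interpolation=cv2.INTER_CUBIC)[:600,:750])
```

```text
198 [0.02958164 0.62558451] 1.6944088272331967 0.00020562950554685924 0.627359404566401
76 [0.02413239 0.61434066] 1.3824157814977303 0.000116353558775031 0.6157886041283467
[149, 149, 149, 149, 151, 159, 179, 190, 192, 192, 192, 192, 192, 192, 192] [87, 86, 86, 87, 88, 90, 112, 154, 175, 160, 150, 149, 149, 149, 148, 148]
[148, 148, 148, 148, 149, 160, 179, 185, 185, 185, 185, 185, 185, 185, 185] [182, 182, 182, 183, 183, 183, 184, 188, 183, 162, 152, 152, 153, 153, 152, 153]
tray row162 [76, 67, 62, 60, 63, 79, 121, 163, 172, 173, 173, 172, 172, 172, 171, 171] [150, 150, 150, 149, 150, 149, 137, 104, 87, 86, 85, 80]
```

View pics/z5.png

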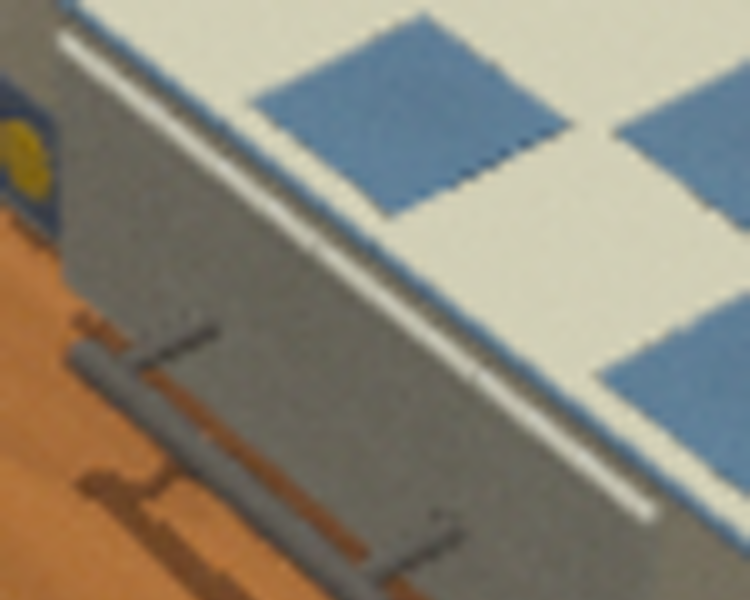

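Run:
```python
from h import *
s=cv2.imread("pics/side0.png").astype(float)
for u in(235,250,262):
    print(u); 
    v0=int(144+(u-221)*.8)
    print(v0-12,[tuple(int(c) for c in s[v,u,::-1]) for v in range(v0-12,v0+6)])
print("mid tray",(ray("top",179.9,162,.1)+ray("top",270.8,162,.1))/2, "ends",ray("top",179.9,162,.1),ray("top",270.8,162,.1))
print("ledge ends",ray("top",120.3,156,.1),ray("top",331.3,156,.1))
# side-view
B=[];W=[];G=[]
for u in range(228,276):
    v0=int(144+(u-221)*.8)
    rr=np.arange(v0-12,v0+6)
    red=s[rr,u,2]; blu=s[rr,u,0]
    d=blu-red; w=np.clip(d-5,0,None)*(rr>v0-12)*(rr>=v0-11)
    # tray bright: in last 9 rows
    k=rr>=v0-3; w2=np.clip(red[k]-130,0,None)
    W.append(ray("side",u,(w2*rr[k]).sum()/w2.sum(),.1))
    # white->blue boundary: go up from tray
    kk=np.where((rr<v0-3)&(red>150))[0]
    if len(kk):
        i=kk[-1]; f=(red[i]-140)/(red[i]-red[i+1]); B.append(ray("side",u,rr[i]+f,.099))
for A in(B,W):
    A=np.array(A);p=np.polyfit(A[:,1],A[:,0],1);r=A[:,0]-np.polyval(p,A[:,1]);print(len(A),p,r.std(),np.polyval(p,0.06))
print("tray ends side",ray("side",221-.3,143.7,.1),ray("side",280.8,191.7,.1))
```

```text
235
143 [(208, 207, 181), (209, 206, 182), (208, 205, 180), (210, 207, 182), (209, 207, 181), (210, 208, 182), (203, 201, 179), (143, 157, 158), (91, 113, 128), (90, 97, 94), (119, 115, 101), (162, 159, 143), (188, 185, 169), (156, 153, 137), (113, 111, 97), (101, 97, 87), (106, 103, 92), (103, 100, 91)]
250
155 [(95, 128, 151), (97, 129, 152), (93, 126, 148), (136, 145, 144), (202, 200, 177), (210, 207, 183), (204, 202, 180), (146, 158, 157), (93, 116, 130), (90, 97, 96), (114, 110, 94), (159, 156, 140), (190, 188, 169), (164, 162, 146), (112, 110, 98), (101, 97, 88), (104, 101, 93), (103, 101, 89)]
262
164 [(210, 208, 183), (208, 207, 182), (210, 207, 183), (209, 206, 182), (209, 206, 183), (209, 207, 181), (209, 206, 182), (186, 190, 174), (115, 134, 146), (84, 100, 116), (111, 108, 97), (126, 121, 104), (175, 171, 154), (168, 166, 151), (137, 137, 121), (108, 105, 93), (101, 100, 89), (104, 103, 92)]
mid tray [0.61667791 0.07016911 0.1       ] ends [0.61953104 0.19114924 0.1       ] [ 0.61382478 -0.05081103  0.1       ]
ledge ends [0.63961681 0.35012319 0.1       ] [ 0.62634241 -0.2126542   0.1       ]
48 [0.02769583 0.62648405] 0.0002306204376240806 0.6281458038934661
48 [0.02785865 0.61347164] 0.0001484644101184342 0.6151431584514805
tray ends side [0.61762409 0.18614757 0.1       ] [ 0.61247491 -0.05419054  0.1       ]
```

```bash
cat >> h.py <<'E'
def mv(x,y,z,yaw=None,base=None):
    "shift cm from the measured/commanded pose to world TCP"
    o=robot.get_obs();M=R.from_quat(o["tool_rot"]).as_matrix()
    b=np.array(o["position"] if base is None else base)
    d=M.T@(np.array([x,y,z])-b)*100
    r=np.zeros(3)
    if yaw is not None:
        a=np.radians(yaw);X=np.array([-np.sin(a),np.cos(a),0]);Y=np.array([0,0,-1.]);D=np.c_[X,Y,np.cross(X,Y)]
        r=R.from_matrix(M.T@D).as_rotvec()
    print("cm",d.round(2),"rot",r.round(3))
E
python3 - <<'E'
from h import *
c=(.274,.562,.248)
mv(.5,.2,.248,-1.4,c); mv(.4305,-.190,.20,-1.4,c)
print("mill cap",ray("top",173,113,.238),"jar",ray("top",282,115,.185),ray("top",313.5,118,.185))
E
```

```text
cm [-2.263e+01  3.000e-02 -3.618e+01] rot [-0.001 -0.429 -0.002]
cm [-60.72   4.9  -47.03] rot [-0.001 -0.429 -0.002]
mill cap [0.71149734 0.18793329 0.238     ] jar [ 0.71660302 -0.07869145  0.185     ] [ 0.70689335 -0.15781097  0.185     ]
```

Request:
carry_out(
  moves=[
    [0.75,-22.6,0,-36.2,0,-0.429,0],
    [0.75,-22.6,0,-36.2,0,-0.429,0],
    [0.75,-22.6,0,-36.2,0,-0.429,0],
    [0.75,-22.6,0,-36.2,0,-0.429,0],
    [0.75,-22.6,0,-36.2,0,-0.429,0],
    [0.75,-22.6,0,-36.2,0,-0.429,0],
    [0.75,-22.6,0,-36.2,0,-0.429,0],
    [0.75,-22.6,0,-36.2,0,-0.429,0],
    [0.75,-60.7,4.9,-47.0,0,-0.429,0],
    [0.75,-60.7,4.9,-47.0,0,-0.429,0],
    [0.75,-60.7,4.9,-47.0,0,-0.429,0],
    [0.75,-60.7,4.9,-47.0,0,-0.429,0],
    [0.75,-60.7,4.9,-47.0,0,-0.429,0],
    [0.75,-60.7,4.9,-47.0,0,-0.429,0],
    [0.75,-60.7,4.9,-47.0,0,-0.429,0],
    [0.75,-60.7,4.9,-47.0,0,-0.429,0],
    [0.75,-60.7,4.9,-47.0,0,-0.429,0],
    [0.75,-60.7,4.9,-47.0,0,-0.429,0],
    [0.75,-60.7,4.9,-47.0,0,-0.429,0],
    [0.75,-60.7,4.9,-47.0,0,-0.429,0],
  ],
  force=12,
)

```text
time: 2.1
position: [0.4299, -0.1885, 0.1984]
tool_rot: [-0.505, -0.494, 0.494, 0.506]
ft_force: [-0.4, 0.8, -0.1]
grip_width: 0.0654
```

Run:
```python
from h import *
o=robot.get_obs();print(o["position"],o["ft_force"],o["grip_width"],R.from_quat(o["tool_rot"]).as_matrix().round(4))
mv(.4305,-.190,.2,-1.4)
im=robot.camera("side");cv2.imwrite("pics/s1.png",im[:,:,::-1])
```

```text
[ 0.42992596 -0.18845053  0.19842859] [-0.41930284  0.75559579 -0.08746356] 0.06539793816724705 [[ 2.380e-02 -9.000e-04 -9.997e-01]
 [ 9.997e-01  1.100e-03  2.380e-02]
 [ 1.100e-03 -1.000e+00  9.000e-04]]
cm [-0.15 -0.16 -0.06] rot [-0.001  0.001  0.001]
```

View pics/s1.png

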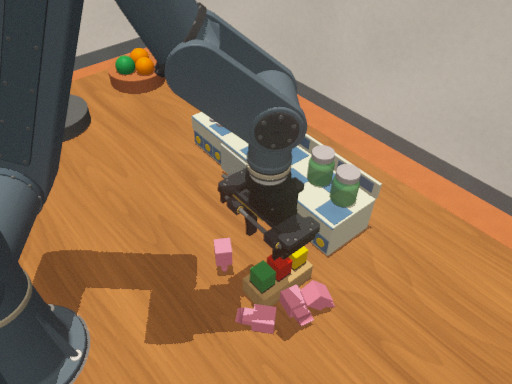

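Run:
```python
from h import *
im=robot.camera("side");cv2.imwrite("pics/s2.png",cv2.resize(im[220:340,200:350,::-1],None,fx=5,fy=5,interpolation=cv2.INTER_CUBIC))
im=robot.camera("top");cv2.imwrite("pics/t2.png",cv2.resize(im[150:290,230:400,::-1],None,fx=4,fy=4,interpolation=cv2.INTER_CUBIC))
print(robot.get_obs()["time"])
```

```text
2.25
```

View pics/s2.png

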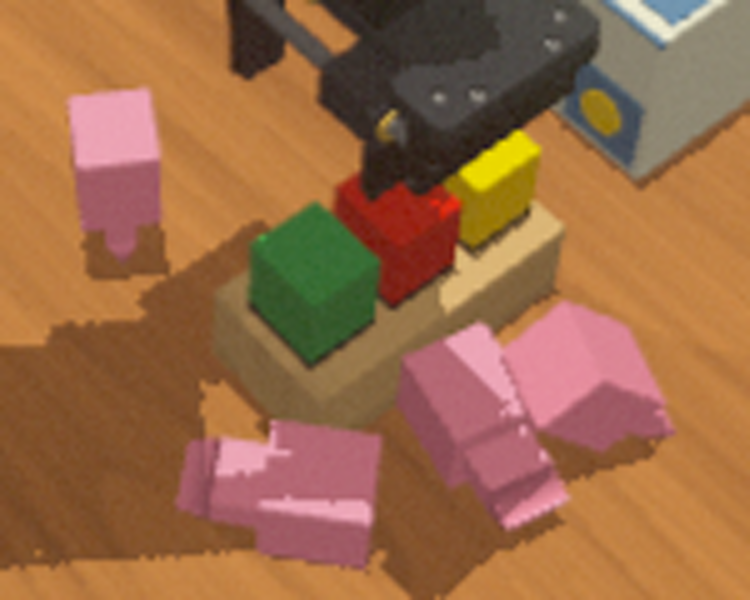

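View pics/t2.png

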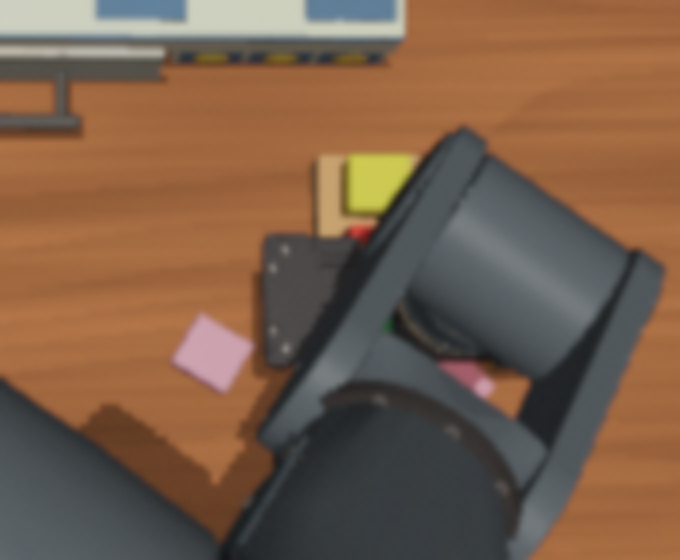

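Run:
```python
from h import *
o=robot.get_obs();print(o["position"],o["ft_force"],o["joint_velocities"].round(4))
mv(.4305,-.190,.1,-1.4);mv(.4305,-.190,.082,-1.4)
```

```text
[ 0.43036807 -0.18844712  0.19869784] [-0.45968991  0.65922042 -0.43440126] [-0.0051 -0.0009 -0.0052 -0.0022 -0.0025 -0.0025]
cm [-0.16  9.87 -0.02] rot [-0.     0.002  0.   ]
cm [-0.16 11.67 -0.02] rot [-0.     0.002  0.   ]
```

Request:
carry_out(
  moves=[
    [0.75,-0.15,4,0,0,0,0],
    [0.75,-0.15,8,0,0,0,0],
    [0.75,-0.15,10,0,0,0,0],
    [0.75,-0.15,11.7,0,0,0,0],
    [0.75,-0.15,11.7,0,0,0,0],
    [0.75,-0.15,11.7,0,0,0,0],
  ],
)

```text
time: 2.85
position: [0.4305, -0.1908, 0.0817]
tool_rot: [-0.506, -0.494, 0.494, 0.506]
ft_force: [0.6, -0.6, -0.0]
grip_width: 0.0656
```

Run:
```python
from h import *
o=robot.get_obs();print(o["position"],o["ft_force"],o["joint_velocities"].round(4))
im=robot.camera("side");cv2.imwrite("pics/s3.png",cv2.resize(im[200:320,200:350,::-1],None,fx=5,fy=5,interpolation=cv2.INTER_CUBIC))
```

```text
[ 0.43048876 -0.1907849   0.08173614] [ 0.55018881 -0.63727009 -0.02095822] [-0.0051 -0.0268 -0.0096  0.0014 -0.0003 -0.0015]
```

View pics/s3.png

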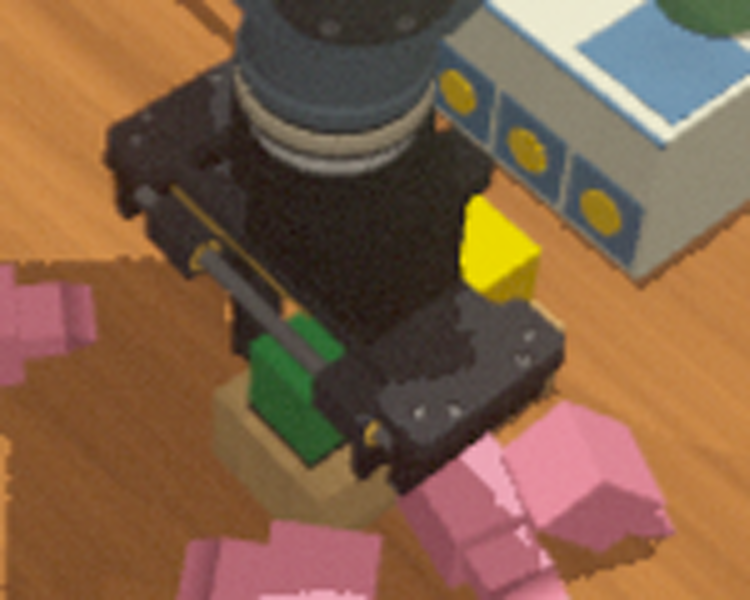

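Request:
carry_out(
  moves=[
    [0.3,0,0,0,0,0,0],
    [0.3,0,0,0,0,0,0],
    [0.3,0,0,0,0,0,0],
    [0.3,0,0,0,0,0,0],
    [0.3,0,0,0,0,0,0],
  ],
  force=20,
)

```text
time: 3.4
position: [0.4303, -0.1913, 0.0819]
tool_rot: [0.506, 0.494, -0.494, -0.506]
ft_force: [-0.6, 1.1, 3.7]
grip_width: 0.0399
```

Run:
```python
from h import *
o=robot.get_obs();print(o["position"],o["ft_force"],o["moment"].round(3),R.from_quat(o["tool_rot"]).as_matrix().round(4))
```

```text
[ 0.43031378 -0.19132693  0.08192569] [-0.61633866  1.09335495  3.68762024] [ 0.165  0.007 -0.01 ] [[ 2.500e-02  4.000e-04 -9.997e-01]
 [ 9.997e-01 -1.000e-04  2.500e-02]
 [-1.000e-04 -1.000e+00 -4.000e-04]]
```

Request:
carry_out(
  moves=[
    [0.3,0,-3,0,0,0,0],
    [0.3,0,-6,0,0,0,0],
    [0.3,0,-9,0,0,0,0],
    [0.3,0,-12,0,0,0,0],
    [0.3,4,-12,-3,0,0,0],
    [0.3,8,-12,-6,0,0,0],
    [0.3,12,-12,-9,0,0,0],
    [0.3,16,-12,-12,0,0,0],
    [0.3,20,-12,-15,0,0,0],
    [0.3,23,-12,-17,0,0,0],
    [0.3,25.5,-12,-18,0,0,0],
    [0.3,26.4,-12,-18.5,0,0,0],
    [0.3,26.4,-12,-18.5,0,0,0],
    [0.3,26.4,-12,-18.5,0,0,0],
    [0.3,26.4,-12,-18.5,0,0,0],
  ],
)

```text
time: 4.9
position: [0.621, 0.0665, 0.2014]
tool_rot: [-0.506, -0.493, 0.494, 0.507]
ft_force: [-1.1, 0.6, 0.0]
grip_width: 0.04
```

```bash
cat >> h.py <<'E'
def st():
    o=robot.get_obs();print(round(o["time"],2),"pos",o["position"].round(4),"F",o["ft_force"].round(2),"M",o["moment"].round(3),"w",round(o["grip_width"],4),"X",R.from_quat(o["tool_rot"]).as_matrix()[:,0].round(4))
E
python3 - <<'E'
from h import *
st()
im=robot.camera("side");cv2.imwrite("pics/s4f.png",im[:,:,::-1]);cv2.imwrite("pics/s4.png",cv2.resize(im[90:210,180:330,::-1],None,fx=5,fy=5,interpolation=cv2.INTER_CUBIC))
im=robot.camera("top");cv2.imwrite("pics/t4f.png",im[:,:,::-1]);cv2.imwrite("pics/t4.png",cv2.resize(im[100:220,150:310,::-1],None,fx=5,fy=5,interpolation=cv2.INTER_CUBIC))
E
```

```text
4.9 pos [0.621  0.0665 0.2014] F [-1.07  0.61  0.  ] M [ 0.061  0.002 -0.041] w 0.04 X [ 2.650e-02  9.996e-01 -4.000e-04]
```

View pics/s4.png

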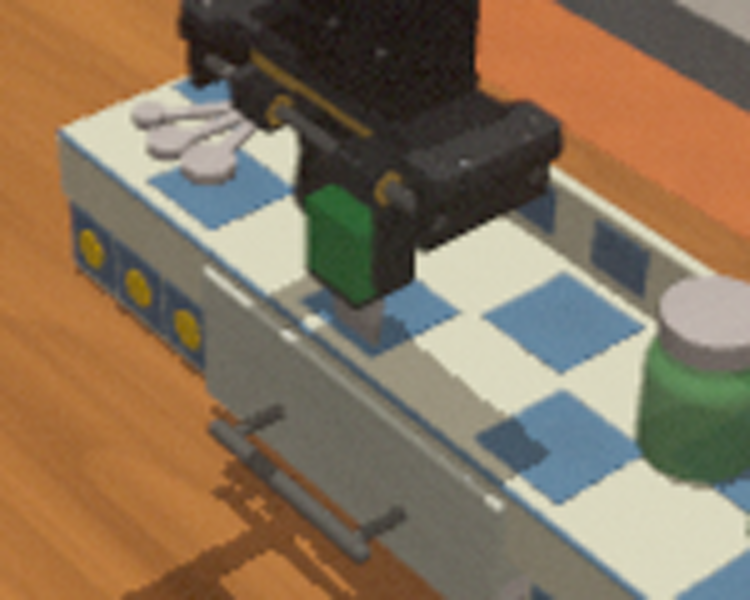

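View pics/t4.png

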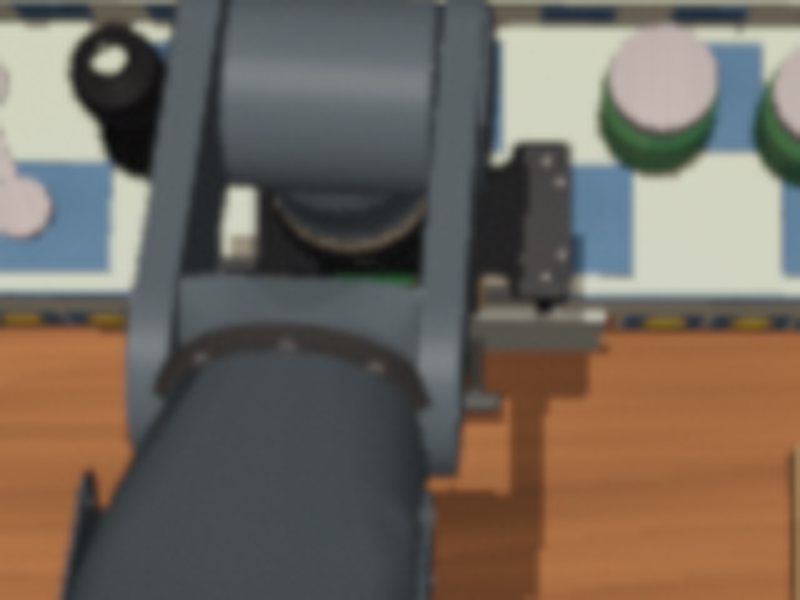

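Run:
```python
from h import *
im=cv2.imread("pics/s4f.png");o=robot.get_obs();p=o["position"]
f=lambda q:((q-np.array([180,90]))*5).round(0)
for dy in(-.015,.015): print(f(proj("side",p+[dy*.027,dy,-.0709])))
for dx in(-.018,.018):
  for dy in(-.02,.02): print("shoulder",dx,dy,f(proj("side",p+[dx+dy*.027,dy-dx*.027,-.0369])))
b=im[140:164,240:262];cv2.imwrite("pics/z6.png",cv2.resize(b,None,fx=25,fy=25,interpolation=cv2.INTER_CUBIC))
```

```text
[373. 344.]
[335. 314.]
shoulder -0.018 -0.02 [353. 310.]
shoulder -0.018 0.02 [301. 270.]
shoulder 0.018 -0.02 [409. 281.]
shoulder 0.018 0.02 [358. 242.]
```

View pics/z6.png

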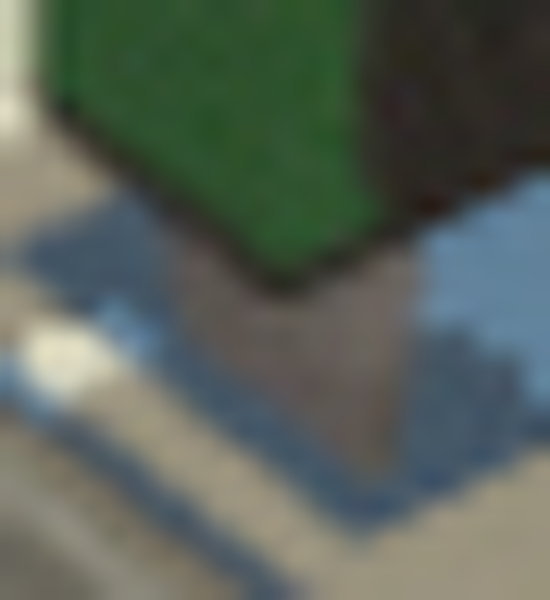

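Run:
```python
from h import *
p=ray("side",254.6,159.0,.1305);q=ray("side",251.4,151.4,.1645)
print(p,p+[.027*.015,.015,0],q,q+[.018+.02*.027,.02-.018*.027,0])
```

```text
[0.62046235 0.05121494 0.1305    ] [0.62086735 0.06621494 0.1305    ] [0.60578788 0.04745044 0.1645    ] [0.62432788 0.06696444 0.1645    ]
```

Request:
carry_out(
  moves=[
    [0.3,0.1,1,0,0,0,0],
    [0.3,0.1,2,0,0,0,0],
    [0.3,0.1,2.7,0,0,0,0],
    [0.3,0.1,3.2,0,0,0,0],
    [0.3,0.1,3.6,0,0,0,0],
    [0.3,0.1,3.9,0,0,0,0],
    [0.3,0.1,4.1,0,0,0,0],
    [0.3,0.1,4.1,0,0,0,0],
  ],
)

```text
time: 5.8
position: [0.6217, 0.069, 0.1604]
tool_rot: [-0.506, -0.494, 0.494, 0.506]
ft_force: [-0.5, 0.3, -0.1]
grip_width: 0.0399
```

Run:
```python
from h import *
st()
im=robot.camera("side");cv2.imwrite("pics/s5f.png",im[:,:,::-1]);cv2.imwrite("pics/s5.png",cv2.resize(im[120:180,210:290,::-1],None,fx=9,fy=9,interpolation=cv2.INTER_CUBIC))
st()
```

```text
5.8 pos [0.6217 0.069  0.1604] F [-0.47  0.27 -0.06] M [0.031 0.    0.02 ] w 0.0399 X [ 0.0247  0.9997 -0.    ]
5.85 pos [0.6218 0.069  0.1606] F [-0.29 -0.62 -0.54] M [ 0.005 -0.006  0.009] w 0.0396 X [ 0.0246  0.9997 -0.    ]
```

View pics/s5.png

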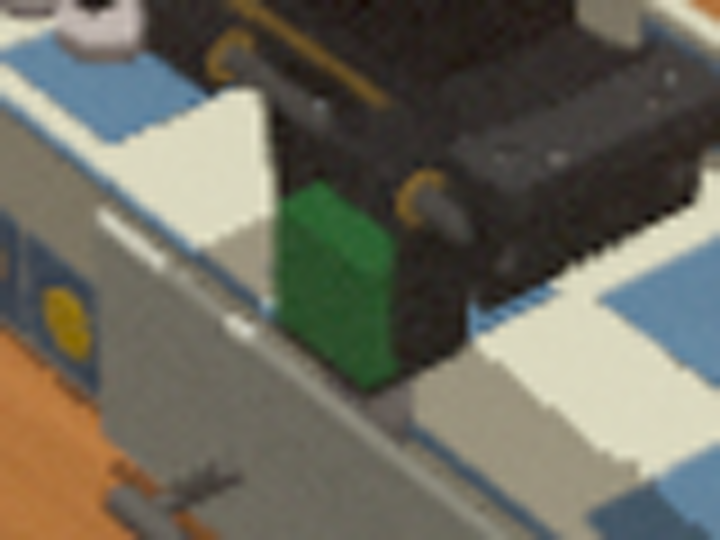

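Request:
carry_out(
  moves=[
    [0.3,0,0.3,0,0,0,0],
    [0.3,0,0.6,0,0,0,0],
    [0.3,0,0.9,0,0,0,0],
    [0.3,0,1.1,0,0,0,0],
    [0.3,0,1.1,0,0,0,0],
  ],
)

```text
time: 6.35
position: [0.6209, 0.0691, 0.1497]
tool_rot: [-0.506, -0.493, 0.494, 0.507]
ft_force: [-3.4, -0.3, 2.6]
grip_width: 0.0403
```

```bash
python3 -c "
from h import *
st()"
```

```text
6.35 pos [0.6209 0.0691 0.1497] F [-3.39 -0.3   2.63] M [ 0.039  0.679 -0.129] w 0.0403 X [2.500e-02 9.997e-01 2.000e-04]
```

Request:
carry_out(
  moves=[
    [0.3,0,0,0.05,0,0,0],
    [0.3,0,0,0.1,0,0,0],
    [0.3,0,0,0.1,0,0,0],
  ],
)

```text
time: 6.65
position: [0.6208, 0.0691, 0.1497]
tool_rot: [-0.506, -0.494, 0.494, 0.506]
ft_force: [-2.5, 0.5, 2.9]
grip_width: 0.0396
```

```bash
python3 -c "
from h import *
st()"
```

```text
6.65 pos [0.6208 0.0691 0.1497] F [-2.53  0.53  2.91] M [ 0.151  0.519 -0.096] w 0.0396 X [2.490e-02 9.997e-01 2.000e-04]
```

Request:
carry_out(
  moves=[
    [0.3,0,0,0.1,0,0,0],
    [0.3,0,0,0.2,0,0,0],
    [0.3,0,0,0.2,0,0,0],
  ],
)

```text
time: 6.95
position: [0.6204, 0.0691, 0.1497]
tool_rot: [0.507, 0.495, -0.493, -0.505]
ft_force: [2.1, 1.1, -1.2]
grip_width: 0.0402
```

```bash
python3 -c "
from h import *
st()"
```

```text
6.95 pos [0.6204 0.0691 0.1497] F [ 2.08  1.11 -1.24] M [ 0.269 -0.502 -0.063] w 0.0402 X [2.500e-02 9.997e-01 3.000e-04]
```

Request:
carry_out(
  moves=[
    [0.3,0,0,-0.1,0,0,0],
    [0.3,0,0.2,-0.1,0,0,0],
    [0.3,0,0.4,-0.1,0,0,0],
    [0.3,0,0.6,-0.1,0,0,0],
    [0.3,0,0.6,-0.1,0,0,0],
  ],
)

```text
time: 7.45
position: [0.6204, 0.0687, 0.1434]
tool_rot: [0.507, 0.494, -0.493, -0.506]
ft_force: [3.9, -1.0, 0.3]
grip_width: 0.0399
```

```bash
python3 -c "
from h import *
st()"
```

```text
7.45 pos [0.6204 0.0687 0.1434] F [ 3.94 -0.95  0.26] M [-0.016 -0.555 -0.076] w 0.0399 X [ 2.490e-02  9.997e-01 -3.000e-04]
```

Request:
carry_out(
  moves=[
    [0.3,0,0,-0.1,0,0,0],
    [0.3,0,0,-0.12,0,0,0],
    [0.3,0,0,-0.12,0,0,0],
  ],
)

```text
time: 7.75
position: [0.6207, 0.0687, 0.1434]
tool_rot: [-0.506, -0.493, 0.494, 0.506]
ft_force: [0.8, -0.4, 1.5]
grip_width: 0.0398
```

```bash
python3 -c "
from h import *
st()
print(R.from_quat(robot.get_obs()['tool_rot']).as_matrix().round(4))
im=robot.camera('side');cv2.imwrite('pics/s6.png',cv2.resize(im[120:190,210:290,::-1],None,fx=8,fy=8,interpolation=cv2.INTER_CUBIC))
st()"
```

```text
7.75 pos [0.6207 0.0687 0.1434] F [ 0.83 -0.43  1.51] M [-0.215 -0.135 -0.107] w 0.0398 X [ 2.470e-02  9.997e-01 -5.000e-04]
[[ 2.470e-02 -8.000e-04 -9.997e-01]
 [ 9.997e-01 -4.000e-04  2.470e-02]
 [-5.000e-04 -1.000e+00  8.000e-04]]
7.8 pos [0.6206 0.0687 0.1434] F [ 1.32 -0.88  1.84] M [-0.178 -0.169 -0.14 ] w 0.0397 X [ 2.470e-02  9.997e-01 -5.000e-04]
```

View pics/s6.png

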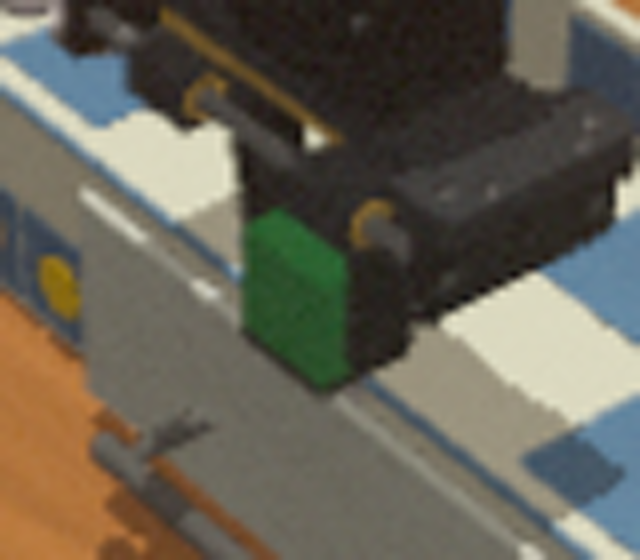

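Request:
carry_out(
  moves=[
    [0.3,0,0.2,-0.03,0,0,0],
    [0.3,0,0.4,-0.03,0,0,0],
    [0.3,0,0.5,-0.03,0,0,0],
    [0.3,0,0.5,-0.03,0,0,0],
  ],
)

```text
time: 8.2
position: [0.6207, 0.0692, 0.1382]
tool_rot: [-0.506, -0.494, 0.494, 0.507]
ft_force: [-0.5, 1.0, 2.0]
grip_width: 0.0396
```

```bash
python3 -c "
from h import *
st()"
```

```text
8.2 pos [0.6207 0.0692 0.1382] F [-0.53  0.98  1.99] M [ 0.109  0.007 -0.13 ] w 0.0396 X [2.480e-02 9.997e-01 3.000e-04]
```

Request:
carry_out(
  moves=[
    [0.3,0,-0.15,0,0,0,0],
    [0.3,0,-0.3,0,0,0,0],
    [0.3,0,-0.45,0,0,0,0],
  ],
)

```text
time: 8.5
position: [0.6207, 0.069, 0.1422]
tool_rot: [-0.506, -0.493, 0.494, 0.507]
ft_force: [1.0, -0.9, -4.5]
grip_width: 0.0399
```

```bash
python3 -c "
from h import *
st()"
```

```text
8.5 pos [0.6207 0.069  0.1422] F [ 0.97 -0.87 -4.5 ] M [ 0.085 -0.132 -0.119] w 0.0399 X [2.480e-02 9.997e-01 1.000e-04]
```

Request:
carry_out(
  moves=[
    [0.3,0,0,0,0,0,0],
    [0.3,0,0,0,0,0,0],
  ],
)

```text
time: 8.7
position: [0.6207, 0.0691, 0.1426]
tool_rot: [-0.506, -0.493, 0.494, 0.507]
ft_force: [-0.3, 1.1, -4.9]
grip_width: 0.0398
```

```bash
python3 -c "
from h import *
st()
for i in range(3):
    robot.camera('side'); st()"
```

```text
8.7 pos [0.6207 0.0691 0.1426] F [-0.35  1.09 -4.88] M [ 0.097 -0.046 -0.146] w 0.0398 X [2.480e-02 9.997e-01 1.000e-04]
8.75 pos [0.6207 0.0691 0.1427] F [ 0.66  0.27 -4.72] M [ 0.084  0.068 -0.146] w 0.04 X [2.480e-02 9.997e-01 1.000e-04]
8.8 pos [0.6207 0.069  0.1427] F [-0.88 -0.35 -3.93] M [ 0.076  0.01  -0.109] w 0.04 X [2.480e-02 9.997e-01 1.000e-04]
8.85 pos [0.6207 0.069  0.1427] F [-0.2   0.49 -4.72] M [ 0.034  0.085 -0.141] w 0.04 X [2.480e-02 9.997e-01 1.000e-04]
```

Request:
carry_out(
  moves=[
    [0.6,0,0,0,0,0,0],
    [0.6,0,0,0,0,0,0],
    [0.6,0,0,0,0,0,0],
    [0.6,0,0,0,0,0,0],
  ],
)

```text
time: 9.25
position: [0.6217, 0.0689, 0.1436]
tool_rot: [0.506, 0.494, -0.494, -0.506]
ft_force: [-0.2, 0.3, -0.1]
grip_width: 0.0515
```

```bash
python3 -c "
from h import *
st()
im=robot.camera('side');cv2.imwrite('pics/s7f.png',im[:,:,::-1]);cv2.imwrite('pics/s7.png',cv2.resize(im[120:190,210:290,::-1],None,fx=8,fy=8,interpolation=cv2.INTER_CUBIC))
st()"
```

```text
9.25 pos [0.6217 0.0689 0.1436] F [-0.23  0.32 -0.13] M [ 0.028 -0.011  0.   ] w 0.0515 X [ 2.460e-02  9.997e-01 -1.000e-04]
9.3 pos [0.6216 0.0689 0.1435] F [ 0.08 -0.27  0.28] M [0.008 0.012 0.039] w 0.052 X [ 2.470e-02  9.997e-01 -1.000e-04]
```

View pics/s7.png

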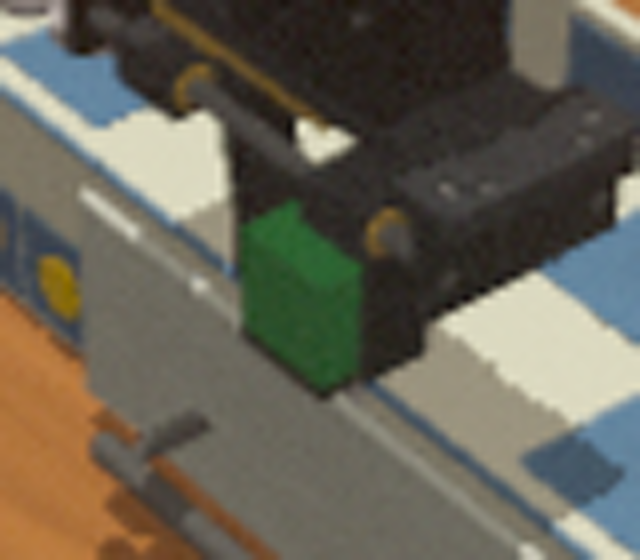

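Request:
carry_out(
  moves=[
    [0.3,0,0,0.1,0,0,0],
    [0.3,0,0,0.1,0,0,0],
    [0.3,0,0,0.1,0,0,0],
    [0.3,0,0,0.1,0,0,0],
  ],
  force=20,
)

```text
time: 9.7
position: [0.6201, 0.069, 0.1431]
tool_rot: [-0.506, -0.494, 0.494, 0.506]
ft_force: [-0.0, 0.6, 0.7]
grip_width: 0.0401
```

Run:
```python
from h import *
st()
a=cv2.imread("pics/side0.png").astype(float)[...,2];b=cv2.imread("pics/s7f.png").astype(float)[...,2]
for u in(222,224,226,274,276,278,279):
    v0=int(144+(u-221)*.8);rr=np.arange(v0-4,v0+6)
    print(u,v0-4,a[rr,u].astype(int),b[rr,u].astype(int))
```

```text
9.7 pos [0.6201 0.069  0.1431] F [-0.04  0.62  0.66] M [ 0.038  0.104 -0.024] w 0.0401 X [2.500e-02 9.997e-01 1.000e-04]
222 140 [108  82 111 133 192 176 121 106 103 105] [115  86 120 124 158 201 176 123 112 116]
224 142 [ 96  93 115 157 189 163 113 103 103 102] [103  97 118 131 183 196 154 115 113 109]
226 144 [ 90 102 130 178 181 130 105 105 105 103] [ 95 106 124 143 202 188 131 107 109 113]
274 182 [101  94 114 143 192 180 130 108 105 104] [ 73  97 121 122 119 134 135 115 111 112]
276 184 [ 88  97 118 158 193 170 118 104 101 101] [ 73 107 122 123 183 202 174 123 111 111]
278 185 [101  87 110 133 179 187 145 110 105 106] [ 76  81 119 125 131 200 196 145 117 111]
279 186 [102  95 114 133 191 180 125 106 108 106] [106 105 118 123 157 192 141 115 111 115]
```

Request:
carry_out(
  moves=[
    [0.3,0,0.15,0,0,0,0],
    [0.3,0,0.3,0,0,0,0],
    [0.3,0,0.45,0,0,0,0],
    [0.3,0,0.55,0,0,0,0],
    [0.3,0,0.55,0,0,0,0],
  ],
)

```text
time: 10.2
position: [0.6202, 0.069, 0.1374]
tool_rot: [-0.506, -0.494, 0.494, 0.506]
ft_force: [-1.0, 0.6, 3.1]
grip_width: 0.0398
```

```bash
python3 -c "
from h import *
st()"
```

```text
10.2 pos [0.6202 0.069  0.1374] F [-1.01  0.58  3.11] M [-0.003  0.252 -0.062] w 0.0398 X [0.0249 0.9997 0.    ]
```

Request:
carry_out(
  moves=[
    [0.3,0,0.1,0,0,0,0],
    [0.3,0,0.15,0,0,0,0],
    [0.3,0,0.15,0,0,0,0],
  ],
)

```text
time: 10.5
position: [0.6201, 0.069, 0.1373]
tool_rot: [0.506, 0.494, -0.494, -0.506]
ft_force: [-3.1, 0.4, 10.9]
grip_width: 0.04
```

```bash
python3 -c "
from h import *
st()"
```

```text
10.5 pos [0.6201 0.069  0.1373] F [-3.09  0.44 10.87] M [-0.032  0.661 -0.064] w 0.04 X [ 2.470e-02  9.997e-01 -1.000e-04]
```

Request:
carry_out(
  moves=[
    [0.3,0,-0.12,0.03,0,0,0],
    [0.3,0,-0.12,0.03,0,0,0],
    [0.6,0,-0.12,0.03,0,0,0],
    [0.6,0,-0.12,0.03,0,0,0],
    [0.6,0,-0.12,0.03,0,0,0],
  ],
)

```text
time: 11.0
position: [0.6199, 0.069, 0.1367]
tool_rot: [-0.506, -0.494, 0.494, 0.506]
ft_force: [0.2, -0.9, -1.0]
grip_width: 0.0507
```

```bash
python3 -c "
from h import *
st()
im=robot.camera('side');cv2.imwrite('pics/s8.png',cv2.resize(im[120:190,210:290,::-1],None,fx=8,fy=8,interpolation=cv2.INTER_CUBIC))
st()"
```

```text
11.0 pos [0.6199 0.069  0.1367] F [ 0.24 -0.95 -1.03] M [-0.004 -0.039  0.004] w 0.0507 X [ 0.0248  0.9997 -0.    ]
11.05 pos [0.6199 0.069  0.1368] F [-0.07  0.3   0.23] M [0.018 0.038 0.038] w 0.0514 X [0.0247 0.9997 0.    ]
```

View pics/s8.png

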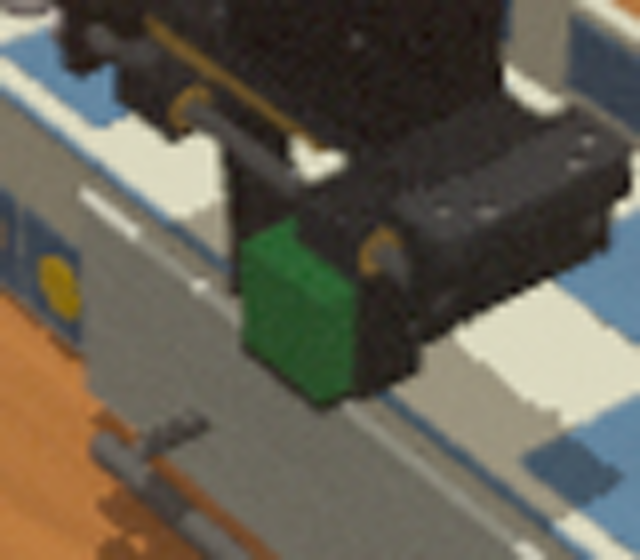

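Request:
carry_out(
  moves=[
    [0.7,0,0,0,0,0,0],
    [0.7,0,0,0,0,0,0],
    [0.7,0,-1,0,0,0,0],
    [0.7,0,-3,0,0,0,0],
    [0.7,0,-7,0,0,0,0],
    [0.7,0,-12,0,0,0,0],
    [0.7,0,-15,2,0,0,0],
    [0.7,0,-15,6,0,0,0],
    [0.7,0,-15,11,0,0,0],
    [0.7,0,-15,16,0,0,0],
    [0.7,3,-15,18,0,0,0],
    [0.7,8,-15,18,0,0,0],
    [0.7,13,-15,18,0,0,0],
    [0.7,18,-15,18,0,0,0],
    [0.7,23,-15,18,0,0,0],
    [0.7,28,-15,18,0,0,0],
    [0.7,30,-15,18,0,0,0],
    [0.7,30,-15,18,0,0,0],
  ],
)

```text
time: 12.85
position: [0.4472, 0.3763, 0.2879]
tool_rot: [0.505, 0.496, -0.494, -0.505]
ft_force: [0.5, -0.7, -0.7]
grip_width: 0.0611
```

Run:
```python
from h import *
st()
im=robot.camera('side');cv2.imwrite('pics/s9.png',im[:,:,::-1]);cv2.imwrite('pics/s9z.png',cv2.resize(im[120:190,210:290,::-1],None,fx=8,fy=8,interpolation=cv2.INTER_CUBIC))
print("side",tops("side",im,.145,(225,100,275,185)).get("green"))
for k,v in tops("side",im,.09,(240,235,315,300)).items(): print(k,v)
b=im[...,0].astype(int);a=cv2.imread("pics/side0.png")[...,2].astype(int)
for u in(224,230,236,262,270,278):
    v0=int(144+(u-221)*.8);rr=np.arange(v0-4,v0+6);print(u,a[rr,u],b[rr,u])
im=robot.camera('top');cv2.imwrite('pics/t9.png',im[:,:,::-1]);
print("top",tops("top",im,.145,(200,140,250,185)).get("green"))
```

```text
12.85 pos [0.4472 0.3763 0.2879] F [ 0.52 -0.67 -0.71] M [ 0.009  0.016 -0.031] w 0.0611 X [0.0206 0.9998 0.0016]
side (array([0.6214, 0.0675]), array([37.3, 36.3]), 88.0, 115)
yellow (array([ 0.5234, -0.1924]), array([40.7, 36.8]), 85.8, 169)
red (array([ 0.4768, -0.1911]), array([40.1, 35.6]), 87.2, 149)
224 [ 96  93 115 157 189 163 113 103 103 102] [106  96 115 126 176 188 146 111 107 106]
230 [ 87  90 121 174 190 148 112 103 104 104] [ 92  94 116 135 179 184 140 110 104 108]
236 [ 89 100 122 172 184 141 106 103 104 105] [ 93  97 119 126 193 187 133 107 107 107]
262 [115  84 111 126 175 168 137 108 101 104] [118  86 113 117 126 191 187 141 109 104]
270 [ 91  91 115 154 191 173 120 102 104 101] [ 96  94 115 119 161 196 170 117 104 107]
278 [101  87 110 133 179 187 145 110 105 106] [105  90 116 121 128 196 186 141 112 106]
top (array([0.6196, 0.0697]), array([36.3, 31.5]), 88.6, 102)
```

View pics/s9.png

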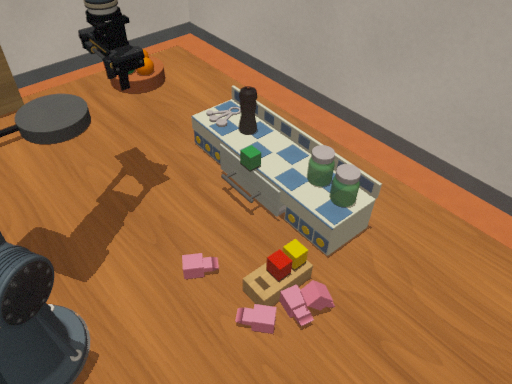

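View pics/s9z.png

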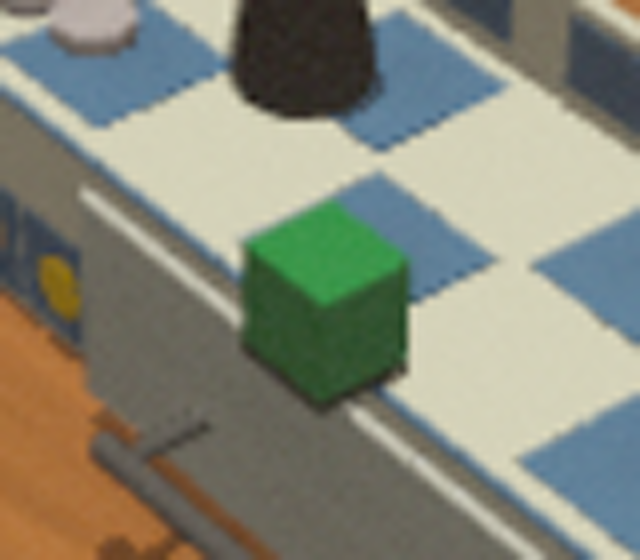

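View pics/t9.png

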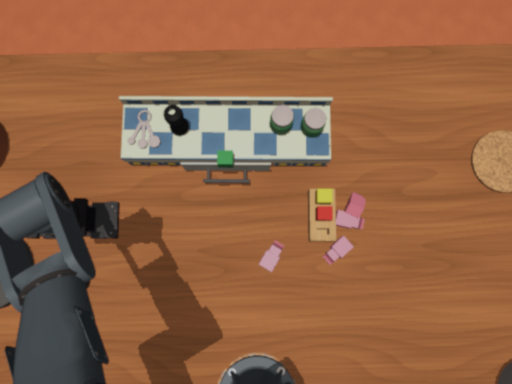

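```bash
python3 -c "
from rig import robot
print(robot.hand_in())"
```

```text
the job is handed in; nothing more can be done
None
```

The green 8 mm leaf was the first one tried, and it binds. I left it pushed fully home in the gap near the middle of the tray front. That puts the gap under 8 mm, about 6.3 mm judging by how far the tray moved. The yellow and red leaves were never needed and still stand in their rack slots. I handed the job in at about 13 s.

**Checks that it binds**
- It dragged when drawn up, at about 4.5 to 4.9 N with almost no side force on it.
- Let go about 5 mm above home, it stayed put instead of dropping.
- After the final release, the tray front still sat about 1.7 mm out from where it started, by the camera.
- Pushed home, it stopped firmly on the shoulder at about 11 N, the highest force I read between moves, and the last picture shows it upright.

**Readings that disagreed or went wrong**
- My first camera estimate of the gap ranged from 6.3 to 7.5 mm, depending on how the ledge's rounded edge was read.
- The first descent met the ledge side with about 3 N, so I corrected the position sideways by a millimetre or two.
- The four pink look-alike leaves were standing on their tips and fell over as the job began. I read no contact force and the gripper was well above them, so I think they toppled on their own. They all lie on the counter.
- In the pictures, the jars, mill and spoons look unmoved.

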